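Complete the row of reagent jars on the bench shelf

ROBOT

A 6-joint arm with a two-finger parallel gripper is mounted at the origin on the work surface. World frame = base frame: x ahead of the robot, y to its left, z up, the work surface at z = 0. Lengths are in m, angles in rad, forces in N, time in s.
With the tool pointing down it reaches from about 0.35 to 0.975 m from the base axis. Payload 17.4 kg.
Tool frame: the origin (TCP) lies midway between the tips of the shut fingers; the grasp point (between the pads) lies 19 mm behind it (env.pinch_z is the distance from the TCP to the grasp point, in m); z points along the fingers, y is the direction in which the jaws open and shut (so a half turn about z gives the same grasp; the last joint's range is limited). The gripper opens to 85 mm and grips with 20 to 120 N. Pads are 22 mm wide; open, the fingers measure 114 mm over their backs; the gripper's body (76 mm by 85 mm) begins 54 mm behind the grasp point. The pads swing forward as they close: fully open they stand 13 mm farther back than shut.
Start: joints at [-1.344, 0.116, 1.442, -0, 1.584, -0.038], TCP at [0.177, -0.651, 0.231] pointing down, gripper open.
Joint ranges: [-2.83, 2.83], [-0.83, 2.19], [0.07, 2.5], [-1.14, 4.28], [0.01, 3], [-2.97, 2.97]. Speed limits (rad/s): [1.89, 1.89, 2.22, 3.14, 3.14, 3.14].

INTERFACE

Orientations are given as a rotation vector (axis times angle).
In Python, from station import env, hand, solver, monitor, viewer, workorder gives the robot as it stands. Calls block until the motion is done:
- env.movep(position, orientation): joint-space move of the TCP to a pose.
- env.servo_line(position, frame=None, speed=0.15): straight line of the TCP; frame=None keeps the orientation; speed is the mean speed in m/s.
- env.set_joints(angles): joint-space move.
- hand.grip(opening, grip_force=None): finger opening in m; grip_force is the grip in N (None keeps the last); returns when the fingers have stopped.
- env.hold(seconds).
- solver.ik(position, orientation): joint angles nearest the present ones, or None.
- monitor.get_obs(): the state.
- viewer.capture(name): name is "scene" or "top"; returns a dict with "img" (480x640x3 uint8, red, green, blue), "intrinsics" (3x3 intrinsics, pixels), "R" (3x3) and "t" (3): a world point X has camera coordinates R X + t. Camera axes: x right, y down, z forward; pixel columns grow to the right and rows downward; lengths in m; the calibration is good to about 2 mm. A picture is of the moment at which its call begins. There is no depth.
A pose or a line that the arm cannot do raises env.MotionError and nothing moves.
- workorder.finish_job(): hands the job in, once; it reports no verdict.
The state is a dict: "t": time; "q": joint angles; "qvel": joint speeds; "tau": joint torques, N m; "tool_pos": TCP position; "tool_rot": TCP orientation; "wrist_force": force on the tool from outside, world axes, zero at the start; "torque": the same for the moment, N m; "gripper_width": finger opening in m.
Only numpy, scipy, OpenCV 4.12 (cv2) and the standard library are available. Lean on these libraries where they do the work, as an engineer would, in place of code of your own. Each camera call takes 0.05 s, during which the arm holds its last target.

TASK

Two short brown jars with white caps have been left on the lab bench; a third one just like them stands on the low wooden shelf. Put the two jars on the shelf, one on each side of the one already there, so that the three stand upright in one straight row along the middle of the shelf with about 2 cm of space between neighbours. They are glass, so set them down gently, do not drop them, and leave the jar on the shelf where it is.

Things in the scene. Friction and masses are not known exactly. Their poses are not given: they have to be found in the camera images.
- shelf: Low pale wooden shelf, fixed on the bench: a level board 130 mm deep (x), 340 mm long (y), its upper face 70 mm above the bench. A thin steel rail, 21 mm high, runs along its far edge, 60 mm beyond the middle line. Origin on the bench under the middle of the board; x across the shelf, away from the robot; y along it, the direction of the row; z up. Middle line: x = 0.
- jar_on_shelf: The jar already on the shelf, standing loose on the board's middle line, within 30 mm of the middle of its length: a short straight brown glass jar with a white screw cap as wide as the jar: 56 mm diameter all the way up, 92 mm tall, 0.15 to 0.3 kg. Origin at the centre of its underside, z up; round, so yaw means nothing. 
- jar_a: One of the two jars to be put on the shelf, standing loose on the bench: a short straight brown glass jar with a white screw cap as wide as the jar: 56 mm diameter all the way up, 92 mm tall, 0.15 to 0.3 kg. Origin at the centre of its underside, z up; round, so yaw means nothing. Not wanted: a wider squat jar, a taller narrow-necked bottle, both brown, and a conical flask, up to 155 mm tall, their centres 100 mm or more from the jars'.
- jar_b: The other of the two jars to be put on the shelf, standing loose elsewhere on the bench, interchangeable with the first: a short straight brown glass jar with a white screw cap as wide as the jar: 56 mm diameter all the way up, 92 mm tall, 0.15 to 0.3 kg. Origin at the centre of its underside, z up; round, so yaw means nothing. 
There are look-alikes about, which are no part of the job. Leave any green look-alike of the jar_a alone.

How it is judged:
At the end, for the whole second after the job is handed in: Both jars stand on the shelf board at rest, upright within 10 degrees, on its middle line within 15 mm, one on each side of the jar that was there, at 60 to 92 mm between centres (4 to 36 mm of space). The jar on the shelf is upright, at rest and within 15 mm of where it was (x of jar_a in the frame of shelf between -0.015 and 0.015 m and z of jar_a in the frame of shelf between 0.065 and 0.076 m and horizontal distance between jar_a and jar_on_shelf between 0.06 and 0.092 m and x of jar_b in the frame of shelf between -0.015 and 0.015 m and z of jar_b in the frame of shelf between 0.065 and 0.076 m and horizontal distance between jar_b and jar_on_shelf between 0.06 and 0.092 m and horizontal distance between jar_a and jar_b above 0.115 m and distance of jar_on_shelf from where it was at the start of the episode below 0.015 m and angle between each of jar_a, jar_b, jar_on_shelf's own z axis and vertical below 0.17 rad and linear speed of each of jar_a, jar_b, jar_on_shelf below 0.02 m/s); the robot touches nothing.
It fails at once if a jar is dropped or knocked flying (moves faster than 0.5 m/s while not held) (linear speed of jar_a above 0.5 m/s and contact force between jar_a and the fingers below 0.1 N).
It fails at once if the other jar is dropped or knocked flying (moves faster than 0.5 m/s while not held) (linear speed of jar_b above 0.5 m/s and contact force between jar_b and the fingers below 0.1 N).
It fails at once if the jar on the shelf is dropped or knocked flying (moves faster than 0.5 m/s while not held) (linear speed of jar_on_shelf above 0.5 m/s and contact force between jar_on_shelf and the fingers below 0.1 N).
It also fails if it takes over 59 s, if anything falls off the work surface, if the arm or the gripper's body presses on something with over 40 N, if the wrist force passes 120 N, or if a joint passes its speed limit or range.

## Working session

There is one attempt and no reset: what is moved stays moved. The work goes in short steps, each a Python script; the robot and the scene stay as the last script left them, time stands still between calls to the robot, and variables do not carry over. Pictures are saved under pics/ and viewed, and the job is handed in when it is done.

```bash
mkdir -p pics; ls; python3 - <<'E'
from station import env, hand, solver, monitor, viewer, workorder
import cv2,numpy as np
for n in("scene","top"):
    c=viewer.capture(n); cv2.imwrite(f"pics/{n}0.png",c["img"][:,:,::-1]); np.savez(f"pics/{n}0.npz",**c)
    print(n,c["intrinsics"].round(1).tolist(),(-c["R"].T@c["t"]).round(3),c["R"].round(3).tolist())
o=monitor.get_obs();print({k:np.round(v,3) for k,v in o.items()},env.pinch_z)
E
```

```text
pics
scene [[478.1, 0.0, 321.2], [0.0, 478.1, 242.0], [0.0, 0.0, 1.0]] [0.988 0.369 0.905] [[-0.588, 0.809, 0.007], [0.65, 0.478, -0.591], [-0.482, -0.343, -0.806]]
top [[611.6, 0.0, 310.9], [0.0, 611.6, 239.9], [0.0, 0.0, 1.0]] [0.406 0.023 1.168] [[0.028, -0.999, 0.025], [-0.996, -0.03, -0.087], [0.087, -0.022, -0.996]]
{'t': np.float64(0.1), 'q': array([-1.344,  0.116,  1.442,  0.   ,  1.584, -0.038]), 'qvel': array([-0.002, -0.002, -0.001,  0.   , -0.001,  0.001]), 'tau': array([ 1.0000e-03, -7.3367e+01, -6.3379e+01, -0.0000e+00,  5.0000e-03,
        0.0000e+00]), 'tool_pos': array([ 0.177, -0.651,  0.231]), 'tool_rot': array([-3.113, -0.415,  0.   ]), 'wrist_force': array([ 0.74 , -0.051, -0.484]), 'torque': array([-0.024, -0.034, -0.025]), 'gripper_width': np.float64(0.085)} 0.0187
```

View pics/scene0.png

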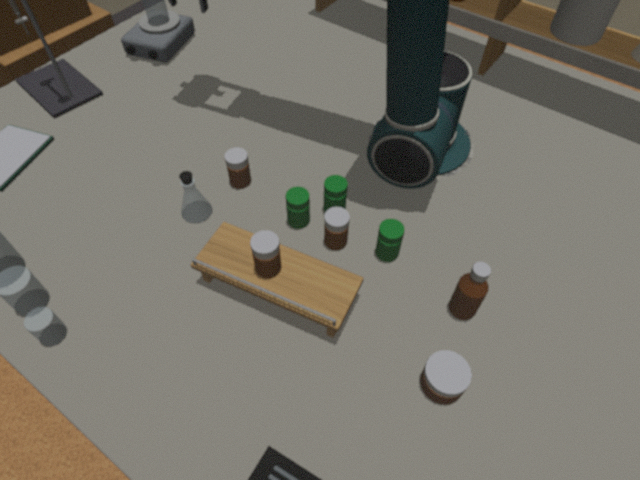

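View pics/top0.png

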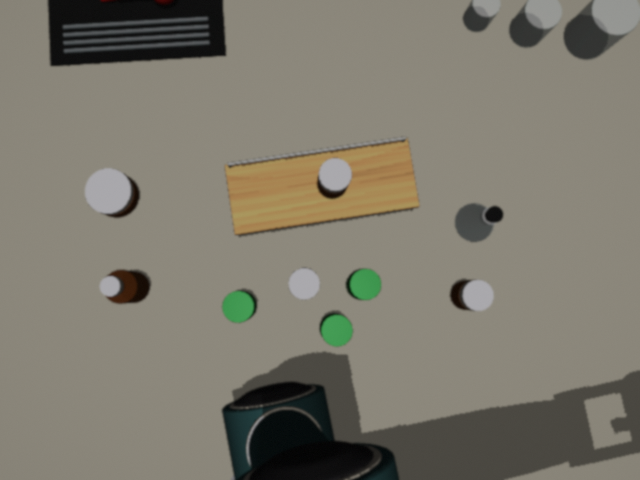

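The top view shows the wanted jars' caps at about (478,295) and (304,283). The second stands between green look-alikes at (365,284), (337,330) and (238,306). The shelf jar is at (335,175), and the shelf is the orange board spanning (228..418, 140..235). Next I'll measure them.

```bash
cat > h.py <<'E'
import cv2,numpy as np
def ray(c,uv,z):
    R,t,K=c["R"],c["t"],c["intrinsics"]; C=-R.T@t
    d=R.T@np.linalg.inv(K)@np.array([uv[0],uv[1],1.]); return C+d*(z-C[2])/d[2]
def proj(c,X):
    p=c["intrinsics"]@(c["R"]@np.asarray(X,float)+c["t"]); return p[:2]/p[2]
def blobs(c,kind,amin=150):
    h=cv2.cvtColor(c["img"],cv2.COLOR_RGB2HSV)
    lo,hi={"white":((0,0,150),(179,45,255)),"green":((45,120,60),(80,255,255)),"wood":((8,90,110),(25,255,255))}[kind]
    m=cv2.inRange(h,lo,hi); cs,_=cv2.findContours(m,cv2.RETR_EXTERNAL,cv2.CHAIN_APPROX_NONE)
    return [k for k in cs if cv2.contourArea(k)>amin]
def onplane(c,k,z):
    P=np.array([ray(c,p,z)[:2] for p in k[:,0,:].astype(float)])
    (x,y),r=cv2.minEnclosingCircle((P*1000).astype(np.float32)); return np.array([x,y])/1000,2*r
E
python3 - <<'E'
from h import *
for n in("scene","top"):
    c=dict(np.load(f"pics/{n}0.npz"))
    for kind in("white","green"):
        for k in blobs(c,kind):
            (u,v),r=cv2.minEnclosingCircle(k); 
            if r>40: continue
            out=[]
            for z in(.092,.162):
                p,d=onplane(c,k,z); out+=[p.round(4).tolist(),round(d,1)]
            print(n,kind,round(u),round(v),out)
    ks=blobs(c,"wood",3000)
    for k in ks:
        box=cv2.minAreaRect(np.array([ray(c,p,.07)[:2]*1000 for p in k[:,0,:].astype(float)],np.float32))
        print(n,"wood",box,cv2.contourArea(k))
E
```

```text
scene white 448 371 [[0.5977, 0.3692], 79.2, [0.6313, 0.3692], 72.4]
scene white 482 268 [[0.3632, 0.3255], 33.8, [0.417, 0.3292], 30.9]
scene white 264 240 [[0.5711, -0.0762], 59.8, [0.6071, -0.0379], 54.6]
scene white 337 216 [[0.4244, 0.009], 53.0, [0.473, 0.04], 48.4]
scene white 236 155 [[0.4125, -0.2999], 53.2, [0.4621, -0.2423], 48.6]
scene white 20 157 [[0.7433, -0.753], 209.9, [0.7644, -0.6564], 191.8]
scene green 391 229 [[0.3854, 0.1246], 54.8, [0.4373, 0.1456], 50.1]
scene green 297 196 [[0.43, -0.0968], 55.1, [0.4781, -0.0567], 50.4]
scene green 336 184 [[0.3489, -0.0484], 55.2, [0.404, -0.0125], 50.4]
scene wood ((1105.9840087890625, -134.54136657714844), (120.17927551269531, 351.01507568359375), 0.018392767757177353) 7971.0
scene wood ((605.7110595703125, -17.820816040039062), (128.21356201171875, 338.06072998046875), 10.511826515197754) 6189.0
top white 479 295 [[0.4124, -0.3], 54.6, [0.412, -0.279], 51.0]
top white 109 286 [[0.4099, 0.3484], 34.5, [0.4097, 0.3272], 32.3]
top white 304 284 [[0.4231, 0.0089], 56.1, [0.422, 0.0098], 52.4]
top white 107 190 [[0.5778, 0.3613], 80.9, [0.5667, 0.3392], 75.6]
top white 335 174 [[0.6207, -0.041], 58.1, [0.6068, -0.0368], 54.3]
top white 616 10 [[0.9436, -0.5533], 82.8, [0.9086, -0.5158], 77.4]
top white 544 10 [[0.9383, -0.418], 62.3, [0.9037, -0.3893], 58.3]
top white 486 3 [[0.9484, -0.3123], 44.2, [0.9132, -0.2905], 41.3]
top green 336 329 [[0.3453, -0.0495], 54.5, [0.3493, -0.0448], 51.0]
top green 239 306 [[0.3814, 0.1216], 54.8, [0.383, 0.1151], 51.2]
top green 364 284 [[0.4253, -0.0973], 54.9, [0.4241, -0.0895], 51.4]
top wood ((602.0020751953125, -18.750625610351562), (128.08255004882812, 338.4432678222656), 10.513588905334473) 12357.5
```

Both views agree to within 2 mm and the diameters come out near 56 mm:

| Thing | Position |
|---|---|
| Jar A | (0.4125, -0.300) |
| Jar B | (0.424, 0.009) |
| Shelf jar | (0.607, -0.037), at shelf x≈0, y≈-19 mm, which fits |
| Shelf yaw | 10.5° |

I'll start by picking up jar A.

```bash
cat > m.py <<'E'
from station import env, hand, solver, monitor, viewer, workorder
from h import *
from scipy.spatial.transform import Rotation as Ro
def ori(deg):
    # jaw axis heading; choose the half turn whose joint 6 stays nearest to the middle
    best=None
    for d in(deg,deg+180):
        a=np.radians(d); y=np.array([np.cos(a),np.sin(a),0]); z=np.array([0,0,-1.]); x=np.cross(y,z)
        r=Ro.from_matrix(np.c_[x,y,z]).as_rotvec()
        q=solver.ik([.45,-.1,.26],r)
        if q is not None and (best is None or abs(q[5])<abs(best[0])): best=(q[5],r)
    return best[1]
A=np.array([.4125,-.300]);B=np.array([.4237,.009]);J=np.array([.607,-.0373])
yaw=np.radians(10.5); ey=np.array([-np.sin(yaw),np.cos(yaw)])
def st(s):
    o=monitor.get_obs(); print(s,round(float(o["t"]),2),o["tool_pos"].round(4),o["wrist_force"].round(2),round(float(o["gripper_width"]),4),o["q"].round(2)); return o
def P(xy,z): return [xy[0],xy[1],z]
def snap(tag):
    for n in("scene","top"):
        c=viewer.capture(n); cv2.imwrite(f"pics/{n}_{tag}.png",c["img"][:,:,::-1]); np.savez(f"pics/{n}_{tag}.npz",**c)
def pick(xy,deg):
    r=ori(deg)
    env.movep(P(xy,.25),r); st("above")
    env.servo_line(P(xy,.13),speed=.25); env.servo_line(P(xy,.042),speed=.12); st("down")
    hand.grip(.05,40); st("gripped")
    env.servo_line(P(xy,.062),speed=.08); st("lift"); 
E
python3 - <<'E'
from m import *
for q in (ori(90),ori(-20),ori(10.5)): print(Ro.from_rotvec(q).as_matrix()[:,1].round(2))
pick(A,90); snap("a1")
E
```

```text
[-0. -1.  0.]
[ 0.94 -0.34  0.  ]
[0.98 0.18 0.  ]
above 1.66 [ 0.4123 -0.3006  0.2499] [ 0.17 -0.67 -0.44] 0.0854 [-0.68 -0.25  1.76 -0.    1.63  0.89]
down 3.17 [ 0.4129 -0.3003  0.0429] [ 0.75  0.24 -0.58] 0.0852 [-0.68 -0.13  2.    0.    1.27  0.89]
gripped 3.56 [ 0.4128 -0.3002  0.0428] [-1.48  0.41  5.68] 0.0553 [-0.68 -0.13  2.    0.    1.27  0.89]
lift 3.96 [ 0.4127 -0.3002  0.0626] [-0.41  0.69 -2.38] 0.0552 [-0.68 -0.15  1.98 -0.    1.31  0.89]
```

View pics/scene_a1.png

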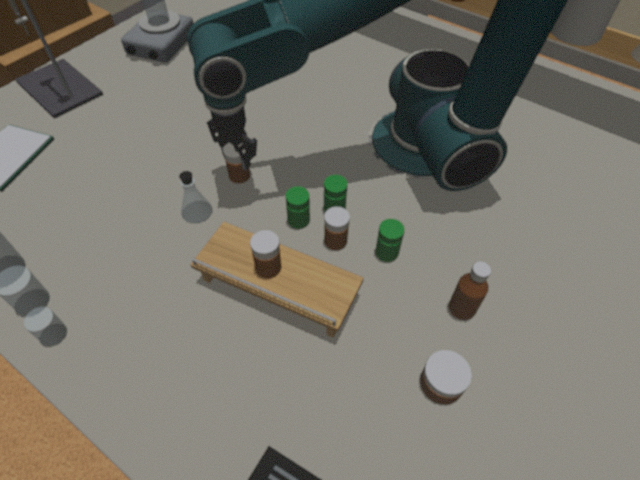

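The picture shows the jar held upright at (238,165) with the flask at (195,200) untouched. I'll carry it to the -y side of the shelf jar.

```bash
cat >> m.py <<'E'
def place(frm,xy):
    r=ori(10.5)
    env.servo_line(P(frm,.25),speed=.25)
    env.movep(P(xy,.25),r); st("over")
    env.servo_line(P(xy,.15),speed=.2); env.servo_line(P(xy,.117),speed=.06); env.hold(.2)
    f0=st("near")["wrist_force"][2]
    z=.117
    while z>.1095:
        z-=.001; env.servo_line(P(xy,z),speed=.02); o=monitor.get_obs()
        if o["wrist_force"][2]-f0>2: break
    env.hold(.1); print("z",z); st("set"); snap("set%d"%(xy[1]*1000))
def release(xy):
    hand.grip(.066); env.hold(.1); st("released")
    env.servo_line(P(xy,.15),speed=.08); env.servo_line(P(xy,.25),speed=.25); st("up")
E
python3 - <<'E'
from m import *
place(A,J-.076*ey)
E
```

```text
over 6.14 [ 0.6204 -0.1125  0.2493] [ 0.12  0.45 -3.03] 0.0553 [-0.22  0.02  1.52 -0.    1.61 -0.4 ]
near 7.69 [ 0.621  -0.1121  0.1174] [-0.56 -0.9  -2.82] 0.0555 [-0.22  0.07  1.67  0.    1.39 -0.4 ]
z 0.112
set 9.04 [ 0.6209 -0.1121  0.1128] [-3.95 -0.04  5.57] 0.0553 [-0.22  0.08  1.68 -0.    1.39 -0.4 ]
```

```bash
ls pics; python3 -c "
import cv2,glob
a=cv2.imread(glob.glob('pics/scene_set*.png')[0]);b=cv2.imread(glob.glob('pics/top_set*.png')[0])
import numpy as np
cv2.imwrite('pics/m1.png',np.hstack([cv2.resize(a[130:350,150:400],(400,352)),cv2.resize(b[80:300,200:450],(400,352))]))"
```

```text
scene0.npz
scene0.png
scene_a1.npz
scene_a1.png
scene_set-112.npz
scene_set-112.png
top0.npz
top0.png
top_a1.npz
top_a1.png
top_set-112.npz
top_set-112.png
```

View pics/m1.png

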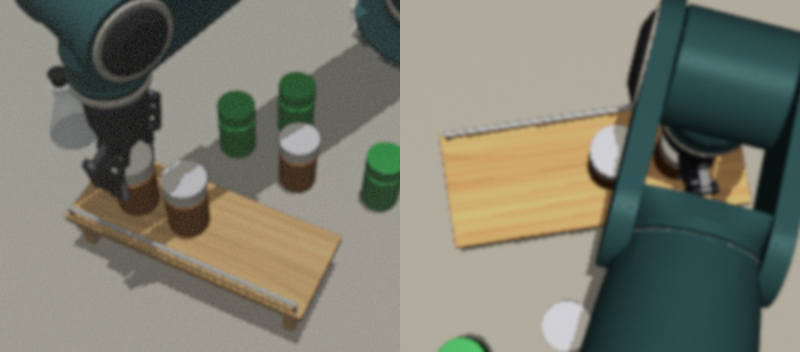

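Contact came at TCP 0.1128, as expected. In the picture the jar stands upright on the board beside the middle jar, with a gap between them. I'll release it, re-measure, then pick B.

```bash
cat >> m.py <<'E'
def caps(tag):
    for n in("scene","top"):
        c=dict(np.load(f"pics/{n}_{tag}.npz"))
        for k in blobs(c,"white"):
            for z in(.092,.162):
                p,d=onplane(c,k,z)
                if 45<d<66 and .35<p[0]<.7 and -.35<p[1]<.2:
                    rel=np.array([[np.cos(yaw),np.sin(yaw)],[-np.sin(yaw),np.cos(yaw)]])@(p-J)
                    print(n,z,p.round(4),round(d,1),"rel jar",(rel*1000).round(1))
E
python3 - <<'E'
from m import *
T=J-.076*ey
release(T)
env.movep(P(B,.25),ori(-20)); snap("b0"); caps("b0")
E
```

```text
released 9.51 [ 0.6209 -0.112   0.1119] [-0.45 -0.73 -0.04] 0.0659 [-0.22  0.08  1.68  0.    1.39 -0.4 ]
up 10.68 [ 0.6208 -0.112   0.2499] [-0.61  0.39  0.3 ] 0.0655 [-0.22  0.02  1.52  0.    1.61 -0.4 ]
scene 0.092 [ 0.5708 -0.077 ] 61.5 rel jar [-42.8 -32.5]
scene 0.162 [ 0.6068 -0.0386] 56.2 rel jar [-0.5 -1.2]
scene 0.092 [ 0.587  -0.1584] 61.2 rel jar [ -41.8 -115.4]
scene 0.162 [ 0.6215 -0.113 ] 55.9 rel jar [  0.5 -77.1]
top 0.092 [ 0.6202 -0.0407] 58.6 rel jar [12.3 -5.7]
top 0.162 [ 0.6063 -0.0365] 54.8 rel jar [-0.6  0.9]
top 0.092 [ 0.6355 -0.1203] 58.3 rel jar [ 12.9 -86.8]
top 0.162 [ 0.6206 -0.111 ] 54.5 rel jar [ -0.1 -74.9]
```

View pics/scene_b0.png

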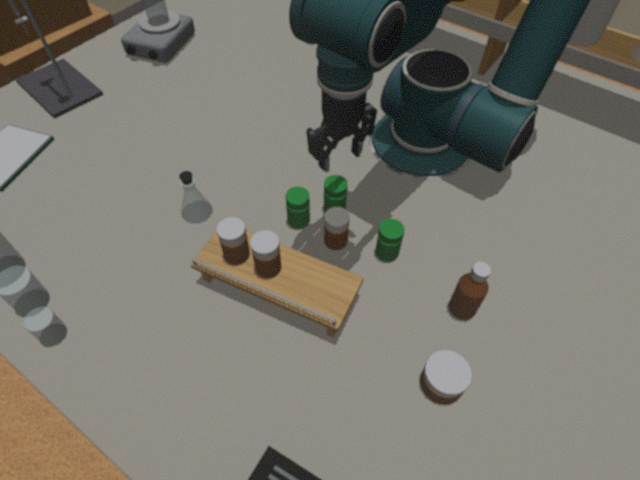

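Jar A stands at (232,235) and the shelf jar at (265,250). Both are upright, 76 mm apart, and the shelf jar hasn't moved. Next is jar B at (337,228).

```bash
python3 - <<'E'
from m import *
hand.grip(.085); pick(B,-20); snap("b1")
E
```

```text
above 12.29 [0.4237 0.009  0.25  ] [-0.79  0.75  0.45] 0.0851 [-0.04 -0.46  1.91 -0.    1.68  0.31]
down 13.81 [0.4242 0.009  0.0429] [ 0.06 -0.19 -0.08] 0.085 [-0.04 -0.35  2.18  0.    1.31  0.31]
gripped 14.19 [0.4241 0.009  0.0428] [-1.   -0.19  5.03] 0.0552 [-0.04 -0.35  2.18  0.    1.31  0.31]
lift 14.59 [0.424  0.009  0.0626] [-0.72  0.44 -1.64] 0.0552 [-0.04 -0.37  2.16  0.    1.35  0.31]
```

View pics/scene_b1.png

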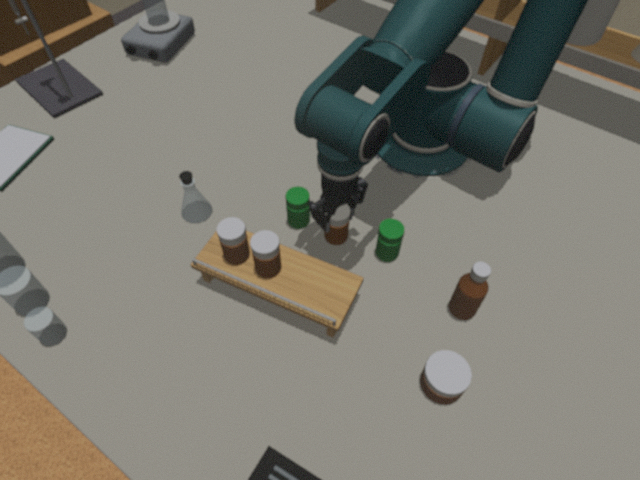

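Jar B is held at (337,228) and the green ones haven't moved. I'll place it on the +y side.

```bash
python3 - <<'E'
from m import *
T=J+.076*ey
place(B,T)
i=cv2.imread("pics/scene_set%d.png"%(T[1]*1000)); cv2.imwrite("pics/m2.png",i)
E
```

```text
over 16.32 [0.5928 0.0374 0.2483] [ 0.15  0.4  -1.4 ] 0.0551 [ 0.02 -0.06  1.6  -0.    1.61 -0.16]
near 17.87 [0.5933 0.0374 0.1174] [-0.13  0.25 -1.08] 0.0552 [ 0.02 -0.    1.75  0.    1.39 -0.16]
z 0.112
set 19.22 [0.5933 0.0374 0.1128] [-3.16 -1.19  5.93] 0.0552 [ 0.02 -0.    1.76 -0.    1.38 -0.16]
```

View pics/m2.png

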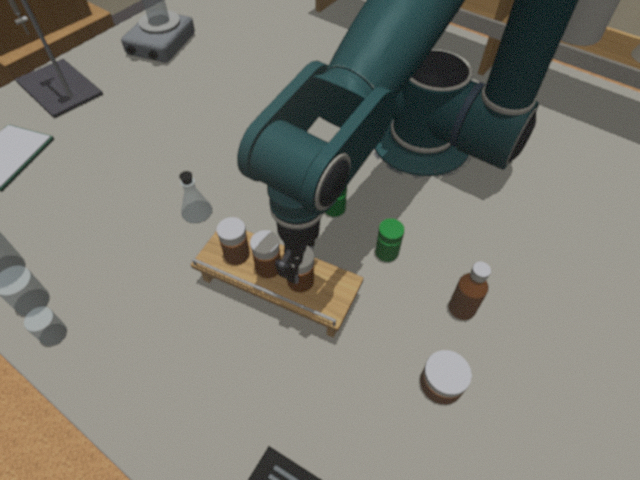

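Jar B rests on the board at (302,275), in row with the other two. I'll release it, move away and check.

```bash
python3 - <<'E'
from m import *
release(J+.076*ey)
env.movep([.177,-.651,.25],ori(90)) if False else env.movep(P([.40,-.1],.3),ori(10.5))
env.set_joints([-1.344,0.116,1.442,0,1.584,-0.038]); env.hold(.3); st("home")
snap("end"); caps("end")
E
```

```text
released 19.68 [0.5931 0.0374 0.1119] [ 0.18  0.4  -0.87] 0.0659 [ 0.02 -0.    1.76  0.    1.38 -0.16]
up 20.86 [0.5931 0.0374 0.2499] [ 0.26  0.56 -0.48] 0.0661 [ 0.02 -0.06  1.59 -0.    1.61 -0.16]
home 24.27 [ 0.1768 -0.6512  0.2313] [ 0.15  0.02 -0.11] 0.0661 [-1.34  0.12  1.44  0.    1.58 -0.04]
scene 0.092 [0.5574 0.0047] 59.5 rel jar [-41.1  50.3]
scene 0.162 [0.5945 0.0361] 54.4 rel jar [ 1.1 74.4]
scene 0.092 [ 0.5712 -0.0766] 59.8 rel jar [-42.3 -32.2]
scene 0.162 [ 0.6071 -0.0383] 54.6 rel jar [-0. -1.]
scene 0.092 [ 0.5867 -0.1579] 58.5 rel jar [ -41.9 -114.9]
scene 0.162 [ 0.6213 -0.1125] 53.5 rel jar [  0.3 -76.6]
top 0.092 [0.6064 0.0388] 58.3 rel jar [13.3 75. ]
top 0.162 [0.5934 0.0378] 54.5 rel jar [ 0.3 76.3]
top 0.092 [ 0.6207 -0.041 ] 58.1 rel jar [12.8 -6.1]
top 0.162 [ 0.6068 -0.0368] 54.3 rel jar [-0.1  0.5]
top 0.092 [ 0.6358 -0.1206] 57.9 rel jar [ 13.1 -87.1]
top 0.162 [ 0.6209 -0.1112] 54.1 rel jar [  0.2 -75.2]
```

View pics/scene_end.png

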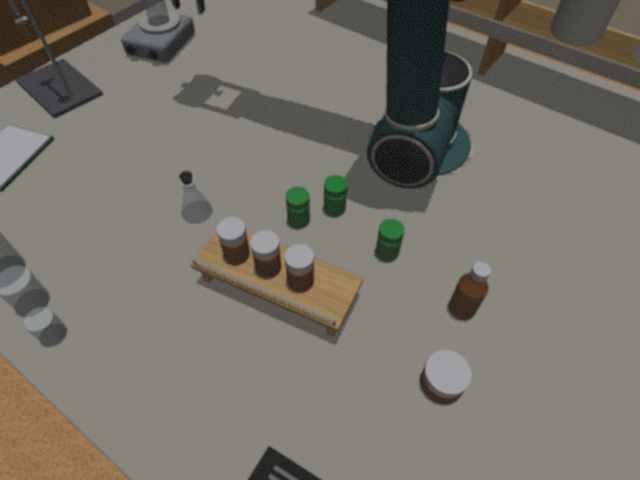

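The three jars stand upright in a row at (232,235), (265,250) and (300,268). The spacing is about 75–76 mm and each is within about 1 mm of the middle line. Everything else is as it was.

```bash
python3 -c "
from station import workorder
print(workorder.finish_job())"
```

```text
the job is handed in; nothing more can be done
None
```

Both brown jars are on the shelf, one on each side of the jar already there, and I handed the job in at about 24 s of the 59 s allowed. I gripped each at 40 N and lowered it in 1 mm steps until the wrist force showed it had touched the board; contact forces stayed under about 10 N.

In my last checks, the two camera views agreed to about 2 mm:
- **Spacing:** centres are about 75–77 mm apart, which leaves roughly 2 cm between neighbours.
- **Row:** all three jars are within about 1 mm of the shelf's middle line and look upright.
- **Shelf jar:** it hasn't moved, within the measuring error of about 1 mm.
- **Other items:** the green look-alikes, flask, bottle and squat jar look untouched, and the arm is back at its start pose touching nothing.

No check failed. The hand-in gives no verdict, so I don't have the judged result.

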